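Hang the loupe on the free hook of the rotary stand

TASK

Turn the rotary loupe stand by its upright handle until it is up against its stop, so that the empty hook faces the front, and leave it there. Then take the loupe out of the wooden block and hang it by its eye on that hook, gently (never pressing it against the stand with more than 25 N), pushed in past the spring catch so that the catch springs up again behind it; let it hang still, and leave the screwdriver, tray and orange toy shell where they are.

Things in the scene. Friction and masses are not known exactly. Their poses are not given: they have to be found in the camera images.
- stand: Fixed round grey foot of the rotary stand, 170 mm across; origin at table height on the stand's vertical axis; its -x axis points to the stand's front. An aluminium column on it (36 mm across, top 220 mm above the table) turns and carries four hooks 90 degrees apart; three hold loupes, feet about 90 mm above the table.
- carousel (a joint): Turning angle of the column in rad, counter-clockwise from above positive. 0 is the rigid end stop, where the empty hook points to the stand's front; it starts at 0.9 to 2.3 and is turned clockwise (from above) to 0. Stiff: 0.25 N m of friction (about 4 N at the handle), it stays where left.
- handle (a point): Middle of the upright black round handle that turns the column (a sleeve that spins freely on its pin): 16 mm in diameter, 60 mm from the stand's axis, directly opposite the empty hook. It stands free from 221 mm to 265 mm above the table; this point is 243 mm up.
- hook (a point): Nominal seat on the empty hook: 48 mm from the stand's axis, 200 mm above the table, turning with the column; -x points outward along the hook, z up. The hook is a rigid level steel rod 6 mm thick. Its carrier is clamped at an unknown height: the rod's centre line lies anywhere from 16 mm below to 16 mm above this point. This reading does not show it: look or feel.
- hook_tip (a point): Nominal squared-off end of the empty hook's rod, 44 mm outward of hook; the same unknown height (up to 16 mm up or down) applies. The outermost 10 mm of the rod are bare on top. The loupe must end near hook, between the catch's free end (about 10 mm outward of it) and a 14 mm disc on the rod (10 mm inward of it).
- catch (a joint): Angle of the empty hook's spring catch in rad: 0 sprung up, 0.37 pressed flat into the rod. Hinged on the rod 32 mm outward of hook, it rises inward to 9 mm above the rod's top at its free end. Pushing the eye inward along the rod presses it down (some 3 to 10 N of push, 4 to 9 N of lift); it springs up once the loupe has passed.
- loupe_center (a point): Centre of the loose loupe, half-way up. It stands upright in the block, eye at the top: 119 mm tall, 7 mm thick along its x, about 60 g. Below is a rectangular lens frame 44 mm wide (along y) and 50 mm tall, then a handle 14 mm wide, then from 95 mm to 119 mm above its foot a head 24 mm wide with the eye through it. Same front and back.
- loupe_eye (a point): Centre of the loupe's eye: a rectangular opening through its thickness (along x), 12 mm wide (y) and 10 mm high, 106 mm above the foot and 46.5 mm above loupe_center. 8 mm of head above the opening, 6 mm on each side. Grip the head by its two sides (24 mm wide along y) at the eye, so that the hook passes between the fingers.
- block: Fixed wooden block, 60 x 80 mm, 38 mm tall, origin under its centre. A 9 mm wide slot (its long side along the block's y, 47 mm) holds the loupe's foot 12 mm above the table, 26 mm deep.
- screwdriver: Loose screwdriver lying on the table, a bystander.
- tray: Loose white two-part screw tray, 100 x 130 mm, 28 mm tall, a bystander; origin under its centre.
- toy: Loose orange plastic shell of an opened toy, 130 x 100 mm, 35 mm tall, a bystander; origin under its centre.

How it is judged (in metres and radians):
On the way, in this order (a step that is already met when the one before it is completed fails the run):
1. the stand is turned up against its stop, the empty hook at the front (value of joint carousel below 0.05 rad), for 0.2 s.
2. the loupe's eye is on the hook and touching it, past the sprung-up catch (x of loupe_eye in the frame of hook between -0.01 and 0.01 m and y of loupe_eye in the frame of hook between -0.007 and 0.007 m and z of loupe_eye in the frame of hook between -0.024 and 0.022 m and value of joint catch below 0.08 rad and contact force between loupe and stand above 0.1 N), for 0.2 s.
At the end, for the whole second after the job is handed in: The column is within 0.05 rad of its stop; the loupe hangs on the hook by its eye (eye within 10 mm of the seat along the hook, 7 mm sideways, -24 to +22 mm in height), upright within 0.25 rad, still (under 0.05 m/s), borne by the stand, with the catch sprung up (under 0.08 rad) (all of step 2 and value of joint carousel below 0.05 rad and angle between loupe_center's own z axis and vertical below 0.25 rad and linear speed of loupe below 0.05 m/s); the robot touches nothing.
It fails at once if the loupe is pressed against the stand with more than 25 N (contact force between loupe and stand above 25 N).
It fails at once if the screwdriver is pushed away (over 30 mm) (distance of screwdriver from where it was at the start of the episode above 0.03 m).
It fails at once if the tray is pushed away (over 30 mm) (distance of tray from where it was at the start of the episode above 0.03 m).
It fails at once if the toy shell is pushed away (over 30 mm) (distance of toy from where it was at the start of the episode above 0.03 m).
It also fails if it takes over 70 s, if anything falls off the work surface, if the arm or the gripper's body presses on something with over 40 N, if the wrist force passes 120 N, or if a joint passes its speed limit or range.

ROBOT

A 7-joint arm with a two-finger parallel gripper is mounted at the origin on the work surface. World frame = base frame: x ahead of the robot, y to its left, z up, the work surface at z = 0. Lengths are in mm, angles in rad, forces in N, time in s.
With the tool pointing down it reaches from about 425 to 875 mm from the base axis. Payload 8.4 kg.
Tool frame: the origin (TCP) lies at the centre of the arm's flange, where the gripper is bolted on; the fingertips stand 182 mm ahead of it and the grasp point (between the pads) lies 164 mm ahead of it; z points along the fingers, y is the line along which they close (so a half turn about z gives the same grasp; the last joint's range is limited). The gripper opens to 87 mm and grips with 3 to 60 N. Pads are 19 mm wide; open, the fingers measure 117 mm over their backs; the gripper's body (75 mm by 190 mm) begins 51 mm behind the grasp point.
Start: joints at [1.159, 0.333, 0.04, 1.465, -0.013, 1.343, -0.059], TCP at [199.999, -618.445, 404.746] pointing down, gripper open.
Joint ranges: [-2.58, 2.58], [-0.38, 2.09], [-1.3, 1.39], [0.25, 2.4], [-1.5, 4.64], [0.08, 2.09], [-2.65, 2.65]. Speed limits (rad/s): [2.22, 2.22, 2.79, 2.79, 3.14, 3.14, 3.14].

INTERFACE

Orientations are given as a unit quaternion [x, y, z, w].
In Python, from station import get_state, read_camera, close_job gives the robot as it stands. The module is installed in compiled form; this text tells all that it offers.
- The arm moves only by the tool play_rows, never from a script. Its argument "moves" is a list that holds one entry, the list of rows, each a list of 6 numbers: the shift along the tool's x, y, z in m, then the turn, a rotation vector about the tool's x, y, z in rad. A call has exactly 10 rows; each row is the pose to reach, as a shift and turn from the pose commanded when the call began, along the tool's axes at that moment; what a row does not reach only later rows make up. A row lasts 1/10 s, in which the tool goes at most 50 mm and 8.59 degrees, less where a joint would pass 70% of its speed; a pose out of reach is approached as far as the arm can. A call with a gripper value outside its range is refused whole. "fingers" is the finger opening in m, from 0 to 0.087, set as the call begins (left out, the last holds). The fingers move at their own pace and stop on an object; "force" is the grip in N (left out, the last holds). Time passes only in rows, so rows that repeat a pose let the fingers close, or fill a call up. It gives the time, the measured TCP pose, the force, the opening and the grip force at its end, in the units of the state.
- get_state(): the state, without advancing time (a new reading comes with each control period).
- read_camera(name): name is "scene" or "top"; returns a dict with "frame" (384x512x3 uint8, red, green, blue), "mtx" (3x3 intrinsics, pixels), "k1" (the pictures are not rectified: a ray, as slopes to the right and down, at radius r is drawn at 1 + k1 r^2 times it, then the intrinsics apply), "cam_to_world" (4x4, takes a point from camera to world coordinates). Camera axes: x right, y down, z forward; pixel columns grow to the right and rows downward; lengths in mm; the calibration is good to about 2 mm. A picture is of the moment at which its call begins. There is no depth.
- close_job(): hands the job in; it is judged then, once.
The state is a dict: "t": time; "qpos": joint angles; "joint_velocities": joint speeds; "tau": joint torques, N m; "tool_pos": TCP position; "ee_rot": TCP orientation; "wrist_force": force on the tool from outside, world axes, zero at the start; "moment": the same for the moment, N m; "grip_width": opening from 0.0 (shut) to 1.0 (fully open); "grip_force": force on a finger pad.
Only numpy, scipy, OpenCV 4.12 (cv2) and the standard library are available. Lean on these libraries where they do the work, as an engineer would, in place of code of your own. Each camera call takes 0.05 s, during which the arm holds its last target. There are 200 camera calls.

## Working session

There is one attempt and no reset: what is moved stays moved. The work goes in short steps, Python scripts to look and compute and a tool call to move; the robot and the scene stay as the last step left them, time stands still between calls to the robot, and variables do not carry over. Pictures are saved under pics/ and viewed, at most 10 in all, crops included, and the job is handed in when it is done.

Besides the shell and the picture viewer there is one more tool, called after "Call:" as name(argument=value, ...), one argument or row to a line, values as JSON. play_rows: Moves the arm, as the interface text tells. Its arguments: {"type":"object","properties":{"moves":{"type":"array"},"fingers":{"type":"number"},"force":{"type":"number"}},"required":["moves"]}

```bash
mkdir -p pics
cat > h.py <<'E'
import numpy as np, cv2
from station import get_state, read_camera
def ray(c,uv):
    K=np.array(c['mtx']);x,y=(uv[0]-K[0,2])/K[0,0],(uv[1]-K[1,2])/K[1,1]
    p=cv2.undistortPoints(np.array([[uv]],float),K,np.array([c['k1'],0,0,0,0.]))[0,0]
    T=np.array(c['cam_to_world']);d=T[:3,:3]@np.array([p[0],p[1],1.]);return T[:3,3],d/np.linalg.norm(d)
def onz(c,uv,z):
    o,d=ray(c,uv);return o+d*(z-o[2])/d[2]
def tri(c1,a,c2,b):
    o1,d1=ray(c1,a);o2,d2=ray(c2,b)
    s=np.linalg.lstsq(np.c_[d1,-d2],o2-o1,rcond=None)[0]
    p,q=o1+s[0]*d1,o2+s[1]*d2;return (p+q)/2,np.linalg.norm(p-q)
def proj(c,P):
    T=np.linalg.inv(np.array(c['cam_to_world']));r=cv2.Rodrigues(T[:3,:3])[0]
    return cv2.projectPoints(np.array(P,float).reshape(-1,1,3),r,T[:3,3],np.array(c['mtx']),np.array([c['k1'],0,0,0,0.]))[0][:,0]
def save(c,name,box=None,s=1):
    f=c['frame'][:,:,::-1]
    if box: f=f[box[1]:box[3],box[0]:box[2]]
    cv2.imwrite('pics/'+name,cv2.resize(f,None,fx=s,fy=s,interpolation=cv2.INTER_CUBIC))
E
python3 - <<'E'
from h import *
for n in('scene','top'):
    c=read_camera(n);save(c,n+'0.png',s=1.5);print(n,c['mtx'],c['k1'],np.round(c['cam_to_world'],3))
    np.save(n+'.npy',c,allow_pickle=True)
print(get_state())
E
```

```text
scene [[467.45946935   0.         253.54236614]
 [  0.         467.45946935 188.5014774 ]
 [  0.           0.           1.        ]] -0.12384134916665586 [[ 4.320000e-01  4.820000e-01 -7.620000e-01  1.624764e+03]
 [ 9.020000e-01 -2.360000e-01  3.620000e-01 -4.832380e+02]
 [-5.000000e-03 -8.440000e-01 -5.370000e-01  8.939520e+02]
 [ 0.000000e+00  0.000000e+00  0.000000e+00  1.000000e+00]]
top [[411.55028405   0.         256.55524578]
 [  0.         411.55028405 189.78164933]
 [  0.           0.           1.        ]] -0.020787425037603523 [[-1.50000e-02 -9.98000e-01  6.00000e-02  5.07788e+02]
 [-1.00000e+00  1.60000e-02  6.00000e-03 -1.81000e-01]
 [-7.00000e-03 -6.00000e-02 -9.98000e-01  1.42214e+03]
 [ 0.00000e+00  0.00000e+00  0.00000e+00  1.00000e+00]]
{'t': 0.1, 'qpos': array([ 1.15883385,  0.33384212,  0.03984468,  1.46619096, -0.01339128,
        1.34331498, -0.05850639]), 'joint_velocities': array([ 0.00150655, -0.00294253, -0.00125015, -0.00239096, -0.00022774,
       -0.00145908,  0.00039053]), 'tau': array([ 3.48526191e-03, -6.57810187e+01,  1.33957677e+00, -4.04712009e+01,
       -5.95000503e-02,  4.08049976e-02,  7.60952048e-05]), 'tool_pos': array([ 199.95227591, -618.30796716,  403.94243397]), 'ee_rot': array([ 9.87796539e-01,  1.55748010e-01, -1.64358021e-04, -7.26571307e-04]), 'wrist_force': array([-0.86575158,  0.06998785, -0.4647669 ]), 'moment': array([-0.00517051, -0.0339224 , -0.00933851]), 'grip_force': 0.0, 'grip_width': 1.0018843073512955}
```

View pics/scene0.png

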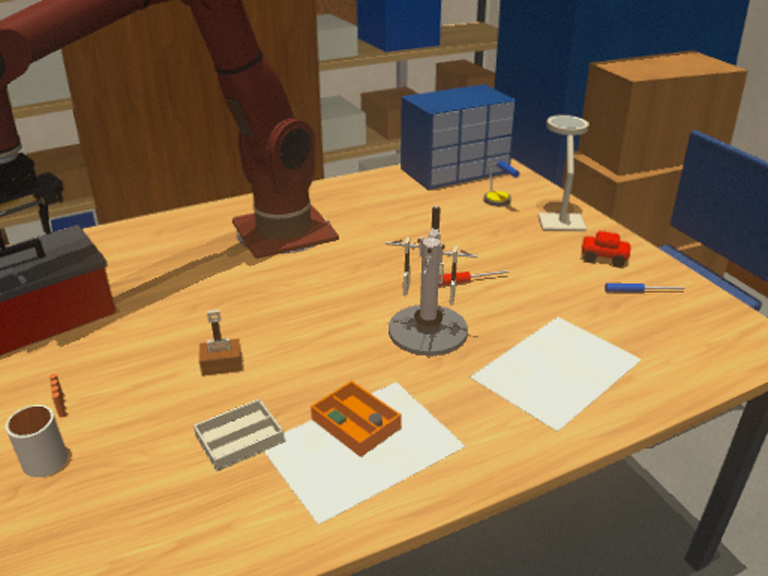

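View pics/top0.png

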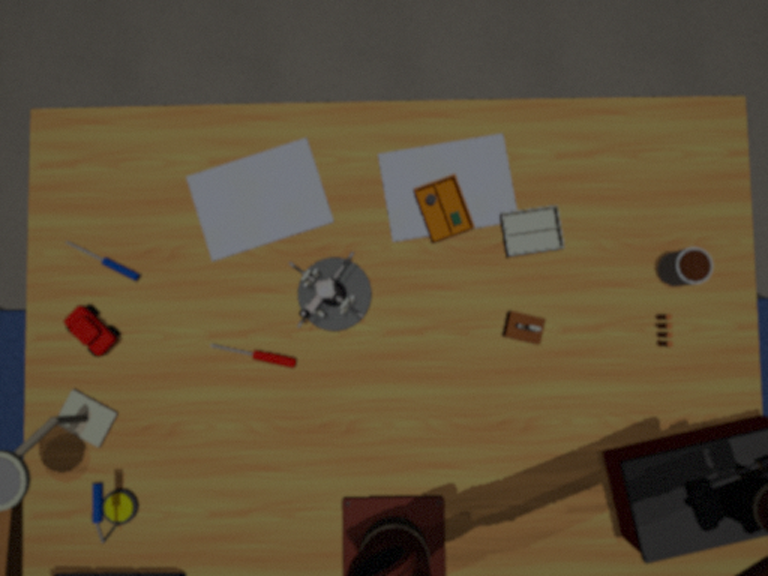

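The scene view shows the stand (foot ≈(428,330), handle ≈(435,215)), the block with the loupe (220,345), the tray and the toy. In the top view the foot is at ≈(334,294), the block at (524,327) and the handle near (304,314). I'll zoom in on these.

Run:
```python
from h import *
s=np.load('scene.npy',allow_pickle=True).item();t=np.load('top.npy',allow_pickle=True).item()
R=lambda f,b,sz:cv2.resize(f[b[1]:b[3],b[0]:b[2],::-1],sz,interpolation=cv2.INTER_CUBIC)
a=R(s['frame'],(250,130,330,240),(400,550));b=cv2.convertScaleAbs(R(t['frame'],(185,160,255,225),(392,364)),alpha=1.5)
l=R(s['frame'],(125,200,169,252),(157,186));m=cv2.convertScaleAbs(R(t['frame'],(330,200,370,235),(212,186)),alpha=1.6)
im=np.zeros((550,800,3),np.uint8);im[:,:400]=a;im[:364,402:794]=b;im[364:,402:559]=l;im[364:,560:772]=m
cv2.imwrite('pics/crop.png',im)
```

```text
(no output)
```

View pics/crop.png

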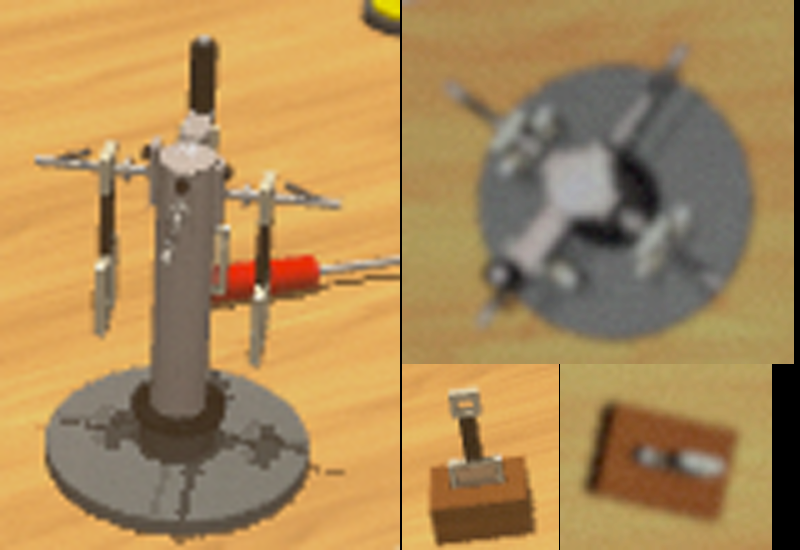

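Run:
```python
from h import *
s=np.load('scene.npy',allow_pickle=True).item();t=np.load('top.npy',allow_pickle=True).item()
hs=lambda c:cv2.cvtColor(c['frame'],cv2.COLOR_RGB2HSV)
# foot ellipse top view
S=hs(t)
m=((S[...,1]<70)&(S[...,2]<150)).astype(np.uint8); w=np.zeros_like(m);w[165:225,190:255]=1;m*=w
n,l,st,ce=cv2.connectedComponentsWithStats(m);i=1+np.argmax(st[1:,4]);print('foot comp',st[i],ce[i])
T=lambda u,v:((u-402)/5.6+185-.4,v/5.6+160-.4)
print('foot c',onz(t,T(616,202),12),'edges',onz(t,T(480,202),12),onz(t,T(752,202),12))
C=lambda u,v:(u/5+250-.4,v/5+130-.4)
print('coltop tri',tri(s,C(188,158),t,T(581,182)), onz(t,T(581,182),220),onz(s,C(188,158),220))
print('handle tri',tri(s,C(203,41),t,T(501,276)), onz(t,T(501,276),265),onz(s,C(203,41),265))
print('hooktip top z200',onz(t,T(683,52),200))
# block
b=((S[...,0]<15)&(S[...,1]>120)&(S[...,2]<140)).astype(np.uint8);w[:]=0;w[200:240,325:372]=1;b*=w
b=cv2.morphologyEx(b,cv2.MORPH_CLOSE,np.ones((9,9),np.uint8))
cn=max(cv2.findContours(b,0,2)[0],key=cv2.contourArea);r=cv2.minAreaRect(cn);bx=cv2.boxPoints(r)
P=np.array([onz(t,p,38) for p in bx]);print('block',r,P,P.mean(0),[np.linalg.norm(P[k]-P[k-1]) for k in range(4)])
# loupe head in scene
L=lambda u,v:((u-402)/157*44+125-.4,(v-364)/186*52+200-.4)
M=lambda u,v:((u-560)/5.3+330-.4,(v-364)/5.314+200-.4)
for u in (450,464,480):print('head top z131',onz(s,L(u,391),131))
print('slot/head top view ends z131', onz(t,M(726,464),131),onz(t,M(680,460),131))
```

```text
foot comp [ 199  169   48   51 1867] [222.45902517 195.52919122]
foot c [574.32276594 124.25667475  12.        ] edges [575.63710021 207.73561407  12.        ] [573.00735507  40.89562945  12.        ]
coltop tri (array([575.73011374, 125.03805409, 219.52498174]), np.float64(1.963040244479659)) [575.26351016 124.10398672 220.        ] [576.7240964  125.58557399 220.        ]
handle tri (array([526.56608693, 160.8870603 , 266.85761405]), np.float64(2.2344693154538993)) [526.09458867 160.13509601 265.        ] [523.55848465 163.93688825 265.        ]
hooktip top z200 [644.93058299  71.08052653 200.        ]
block ((348.8173828125, 217.95782470703125), (24.509689331054688, 16.78951072692871), 12.994616508483887) [[ 474.17819661 -253.10173347   38.        ]
 [ 528.75657456 -267.23425838   38.        ]
 [ 508.98652936 -346.94414985   38.        ]
 [ 454.48705431 -332.63813911   38.        ]] [ 491.60208871 -299.9795702    38.        ] [np.float64(81.9376647633936), np.float64(56.37843204674547), np.float64(82.12503568213755), np.float64(56.34584922088621)]
head top z131 [ 486.11457761 -311.73403221  131.        ]
head top z131 [ 491.12401967 -301.36549019  131.        ]
head top z131 [ 496.84109033 -289.53731336  131.        ]
slot/head top view ends z131 [ 490.61218833 -317.68519891  131.        ] [ 493.40022033 -290.57777784  131.        ]
```

Call:
play_rows(
  moves=[
    [[0.035,-0.027,-0.03,0,0,-0.13],[0.07,-0.055,-0.066,0,0,-0.26],[0.105,-0.08,-0.066,0,0,-0.39],[0.14,-0.11,-0.066,0,0,-0.52],[0.175,-0.137,-0.066,0,0,-0.65],[0.21,-0.165,-0.066,0,0,-0.78],[0.245,-0.19,-0.066,0,0,-0.91],[0.28,-0.22,-0.066,0,0,-1.04],[0.315,-0.245,-0.066,0,0,-1.17],[0.351,-0.273,-0.066,0,0,-1.3]],
  ],
  fingers=0.06,
  force=20,
)

```text
t: 1.1
tool_pos: [450.5, -249.3, 470.6]
ee_rot: [0.69, 0.723, -0.0, -0.0]
wrist_force: [0.3, -0.1, 0.8]
grip_width: 0.691
grip_force: 0.0
```

```bash
cat >> h.py <<'E'
from scipy.spatial.transform import Rotation as Ro
def go(xyz,yaw=None,R1=None):
    "shift(m)/turn in tool axes to reach TCP xyz (mm), tool down with x heading yaw(deg)"
    st=get_state();R=Ro.from_quat(st['ee_rot'])
    if R1 is None: R1=Ro.from_euler('z',yaw,degrees=True)*Ro.from_euler('x',180,degrees=True)
    e=(R1.as_matrix()@[0,0,1])
    print('t',round(st['t'],2),'at',np.round(st['tool_pos'],1),'yaw',np.round(np.degrees(np.arctan2(*R.as_matrix()[[1,0],0])),1),'F',np.round(st['wrist_force'],1),'gw',round(st['grip_width']*87,1),'gf',round(st['grip_force'],1))
    print('shift',np.round(R.inv().apply(np.array(xyz)-st['tool_pos'])/1000,4),'turn',np.round((R.inv()*R1).as_rotvec(),3))
E
python3 -c "
from h import *
go((525.5,161,480),143.6)"
```

```text
t 1.1 at [ 450.5 -249.3  470.6] yaw 92.7 F [ 0.3 -0.1  0.8] gw 60.2 gf 0.0
shift [ 0.4063  0.0941 -0.0095] turn [-0.     0.    -0.889]
```

Call:
play_rows(
  moves=[
    [[0.045,0.0105,-0.01,0,0,-0.1],[0.09,0.021,-0.01,0,0,-0.2],[0.135,0.031,-0.01,0,0,-0.3],[0.18,0.042,-0.01,0,0,-0.4],[0.225,0.052,-0.01,0,0,-0.5],[0.27,0.063,-0.01,0,0,-0.6],[0.315,0.073,-0.01,0,0,-0.7],[0.36,0.083,-0.01,0,0,-0.8],[0.406,0.094,-0.01,0,0,-0.889],[0.406,0.094,-0.01,0,0,-0.889]],
  ],
)

```text
t: 2.1
tool_pos: [525.9, 165.5, 480.4]
ee_rot: [0.309, 0.951, 0.002, -0.001]
wrist_force: [0.4, 0.2, 0.2]
grip_width: 0.686
grip_force: 0.0
```

Run:
```python
from h import *
go((525.5,161,410),143.6)
a=read_camera('scene')
save(a,'above.png',(230,90,350,210),4)
print(proj(a,[[525.5,161,265],[525.5,161,300]])-[230,90])
```

```text
t 2.1 at [525.9 165.5 480.4] yaw 144.0 F [0.4 0.2 0.2] gw 59.7 gf 0.0
shift [-0.0025 -0.004   0.0704] turn [ 0.002 -0.003  0.008]
[[59.66880753 48.24571767]
 [60.07159127 37.69881634]]
```

View pics/above.png

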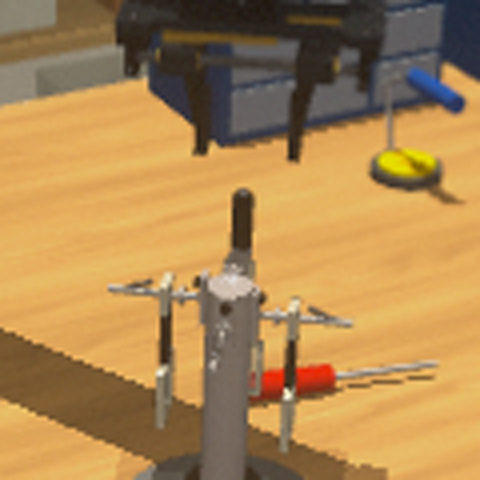

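The open fingers (≈(200,150) and (295,155)) straddle the handle top (243,192), so I can descend and grip.

Call:
play_rows(
  moves=[
    [[-0.001,-0.002,0.015,0,0,0],[-0.002,-0.004,0.03,0,0,0.008],[-0.0025,-0.004,0.05,0,0,0.008],[-0.0025,-0.004,0.07,0,0,0.008],[-0.0025,-0.004,0.07,0,0,0.008],[-0.0025,-0.004,0.07,0,0,0.008],[-0.0025,-0.004,0.07,0,0,0.008],[-0.0025,-0.004,0.07,0,0,0.008],[-0.0025,-0.004,0.07,0,0,0.008],[-0.0025,-0.004,0.07,0,0,0.008]],
  ],
)

```text
t: 3.15
tool_pos: [526.5, 154.3, 411.2]
ee_rot: [0.318, 0.948, 0.0, 0.0]
wrist_force: [-0.4, 0.4, -0.1]
grip_width: 0.691
grip_force: 0.0
```

Call:
play_rows(
  moves=[
    [[0,0,0,0,0,0],[0,0,0,0,0,0],[0,0,0,0,0,0],[0,0,0,0,0,0],[0,0,0,0,0,0],[0,0,0,0,0,0],[0,0,0,0,0,0],[0,0,0,0,0,0],[0,0,0,0,0,0],[0,0,0,0,0,0]],
  ],
  fingers=0.0,
  force=10,
)

```text
t: 4.15
tool_pos: [526.4, 154.4, 410.8]
ee_rot: [0.318, 0.948, 0.0, -0.0]
wrist_force: [2.3, 3.8, -1.3]
grip_width: 0.177
grip_force: 10.0
```

Run:
```python
from h import *
go((525.5,161,410),143.6)
# arc rows: centre offset in tool frame: axis lies at -r along x; rotate cw by d => pos relative
for d in np.radians(np.arange(4,49,4)):
    print(np.round([.0615*(np.cos(d)-1),.0615*np.sin(d),d],4))
```

```text
t 4.15 at [526.4 154.4 410.8] yaw 142.9 F [ 2.3  3.8 -1.3] gw 15.4 gf 10.0
shift [0.0047 0.0047 0.0008] turn [ 0.    -0.    -0.012]
[-0.0001  0.0043  0.0698]
[-0.0006  0.0086  0.1396]
[-0.0013  0.0128  0.2094]
[-0.0024  0.017   0.2793]
[-0.0037  0.021   0.3491]
[-0.0053  0.025   0.4189]
[-0.0072  0.0289  0.4887]
[-0.0093  0.0326  0.5585]
[-0.0117  0.0361  0.6283]
[-0.0144  0.0395  0.6981]
[-0.0173  0.0427  0.7679]
[-0.0203  0.0457  0.8378]
```

Call:
play_rows(
  moves=[
    [[0.0025,0.007,0,0,0,0.06],[0.004,0.0153,0,0,0,0.16],[0.0026,0.0206,0,0,0,0.25],[0.001,0.0257,0,0,0,0.34],[-0.001,0.0307,0,0,0,0.42],[-0.0035,0.0354,0,0,0,0.51],[-0.0064,0.04,0,0,0,0.6],[-0.0097,0.0442,0,0,0,0.69],[-0.0133,0.0482,0,0,0,0.77],[-0.0133,0.0482,0,0,0,0.77]],
  ],
)

```text
t: 5.15
tool_pos: [566.7, 182.8, 410.8]
ee_rot: [0.653, 0.758, -0.001, 0.001]
wrist_force: [0.2, -4.9, 2.6]
grip_width: 0.181
grip_force: 10.0
```

```bash
cat >> h.py <<'E'
def arc(step=5,n=10,A=(575,124.5),r=61.5,rows=None):
    st=get_state();R=Ro.from_quat(st['ee_rot']);p=st['tool_pos'];phi=np.degrees(np.arctan2(p[1]-A[1],p[0]-A[0]))
    print('t',st['t'],'at',np.round(p,1),'phi',phi,'r',np.hypot(p[0]-A[0],p[1]-A[1]),'F',np.round(st['wrist_force'],1),'M',np.round(st['moment'],2))
    for k in range(1,n+1):
        a=np.radians(phi-k*step);q=[A[0]+r*np.cos(a),A[1]+r*np.sin(a),410]
        R1=Ro.from_euler('z',a)*Ro.from_euler('x',180,degrees=True)
        print([float(x) for x in np.round(np.r_[R.inv().apply(np.array(q)-p)/1000,(R.inv()*R1).as_rotvec()],3)])
E
python3 -c "
from h import *
arc(4)"
```

```text
t 5.15 at [566.7 182.8 410.8] phi 98.06712536580626 r 58.871356445475655 F [ 0.2 -4.9  2.6] M [-1.19 -0.13  0.04]
[0.002, 0.004, 0.001, -0.001, 0.003, 0.077]
[0.002, 0.009, 0.001, -0.001, 0.003, 0.147]
[0.001, 0.013, 0.001, -0.001, 0.003, 0.217]
[0.0, 0.017, 0.001, -0.001, 0.003, 0.287]
[-0.001, 0.021, 0.001, -0.001, 0.003, 0.357]
[-0.003, 0.025, 0.001, -0.001, 0.003, 0.427]
[-0.005, 0.029, 0.001, -0.0, 0.003, 0.496]
[-0.007, 0.033, 0.001, -0.0, 0.003, 0.566]
[-0.009, 0.036, 0.001, -0.0, 0.003, 0.636]
[-0.012, 0.039, 0.001, -0.0, 0.003, 0.706]
```

Call:
play_rows(
  moves=[
    [[0.0,0.002,0,0,0,0.04],[0.0,0.004,0,0,0,0.07],[-0.0005,0.006,0,0,0,0.1],[-0.001,0.008,0,0,0,0.14],[-0.001,0.01,0,0,0,0.17],[-0.0015,0.012,0,0,0,0.2],[-0.0015,0.014,0,0,0,0.24],[-0.002,0.016,0,0,0,0.28],[-0.002,0.017,0,0,0,0.3],[-0.002,0.017,0,0,0,0.3]],
  ],
)

```text
t: 6.15
tool_pos: [583.1, 183.1, 410.7]
ee_rot: [0.758, 0.653, -0.002, 0.001]
wrist_force: [-3.9, -6.9, 4.7]
grip_width: 0.177
grip_force: 10.0
```

```bash
python3 -c "
from h import *
arc(3)"
```

```text
t 6.15 at [583.1 183.1 410.7] phi 82.13044361268253 r 59.193568608818964 F [-3.9 -6.9  4.7] M [-1.54  0.82  0.02]
[0.002, 0.003, 0.001, -0.001, 0.004, 0.041]
[0.002, 0.006, 0.001, -0.001, 0.004, 0.094]
[0.002, 0.01, 0.001, -0.001, 0.004, 0.146]
[0.001, 0.013, 0.001, -0.001, 0.004, 0.198]
[0.0, 0.016, 0.001, -0.001, 0.004, 0.251]
[-0.0, 0.019, 0.001, -0.001, 0.004, 0.303]
[-0.002, 0.022, 0.001, -0.001, 0.004, 0.355]
[-0.003, 0.025, 0.001, -0.0, 0.004, 0.408]
[-0.004, 0.028, 0.001, -0.0, 0.004, 0.46]
[-0.006, 0.031, 0.001, -0.0, 0.004, 0.512]
```

Call:
play_rows(
  moves=[
    [[-0.001,0.002,0,0,0,0.04],[-0.001,0.004,0,0,0,0.07],[-0.0015,0.0065,0,0,0,0.1],[-0.002,0.009,0,0,0,0.14],[-0.002,0.011,0,0,0,0.18],[-0.003,0.0135,0,0,0,0.22],[-0.003,0.016,0,0,0,0.26],[-0.004,0.018,0,0,0,0.3],[-0.0045,0.02,0,0,0,0.33],[-0.0045,0.02,0,0,0,0.33]],
  ],
)

```text
t: 7.15
tool_pos: [601.9, 176.8, 410.8]
ee_rot: [0.854, 0.52, -0.002, 0.0]
wrist_force: [-5.0, -3.7, 4.3]
grip_width: 0.181
grip_force: 10.0
```

```bash
python3 -c "
from h import *
arc(3,1)"
```

```text
t 7.15 at [601.9 176.8 410.8] phi 62.79228907508196 r 58.797010252323176 F [-5.  -3.7  4.3] M [-0.74  1.    0.03]
[0.003, 0.003, 0.001, -0.001, 0.003, 0.05]
```

Same 20° arc again.

Call:
play_rows(
  moves=[
    [[0,0.002,0,0,0,0.04],[0,0.004,0,0,0,0.07],[-0.0005,0.0065,0,0,0,0.1],[-0.001,0.009,0,0,0,0.14],[-0.0015,0.011,0,0,0,0.18],[-0.002,0.0135,0,0,0,0.22],[-0.0025,0.016,0,0,0,0.26],[-0.003,0.018,0,0,0,0.3],[-0.0036,0.02,0,0,0,0.34],[-0.0036,0.02,0,0,0,0.34]],
  ],
)

```text
t: 8.15
tool_pos: [617.6, 164.7, 410.7]
ee_rot: [0.93, 0.368, -0.002, 0.0]
wrist_force: [-7.5, -2.5, 5.1]
grip_width: 0.181
grip_force: 10.0
```

```bash
python3 -c "
from h import *
arc(3,1)"
```

```text
t 8.15 at [617.6 164.7 410.7] phi 43.3207994168865 r 58.56748689851569 F [-7.5 -2.5  5.1] M [-0.63  1.58  0.03]
[0.003, 0.003, 0.001, -0.001, 0.004, 0.05]
```

Call:
play_rows(
  moves=[
    [[-0.001,0.002,0,0,0,0.04],[-0.001,0.004,0,0,0,0.07],[-0.0015,0.006,0,0,0,0.1],[-0.002,0.008,0,0,0,0.14],[-0.002,0.01,0,0,0,0.17],[-0.0025,0.012,0,0,0,0.2],[-0.003,0.0135,0,0,0,0.23],[-0.003,0.015,0,0,0,0.26],[-0.003,0.015,0,0,0,0.26],[-0.003,0.015,0,0,0,0.26]],
  ],
)

```text
t: 9.15
tool_pos: [625.7, 152.6, 410.8]
ee_rot: [0.969, 0.245, -0.001, -0.0]
wrist_force: [-5.1, 0.5, 3.1]
grip_width: 0.18
grip_force: 10.0
```

```bash
python3 -c "
from h import *
arc(3,1)"
```

```text
t 9.15 at [625.7 152.6 410.8] phi 29.019431590133376 r 57.9398560417626 F [-5.1  0.5  3.1] M [0.13 1.34 0.07]
[0.004, 0.003, 0.001, -0.001, 0.003, 0.041]
```

Call:
play_rows(
  moves=[
    [[0,0.002,0,0,0,0.03],[0,0.004,0,0,0,0.06],[0,0.006,0,0,0,0.09],[-0.0005,0.008,0,0,0,0.12],[-0.001,0.01,0,0,0,0.16],[-0.001,0.012,0,0,0,0.19],[-0.0015,0.0135,0,0,0,0.22],[-0.002,0.015,0,0,0,0.25],[-0.002,0.015,0,0,0,0.25],[-0.002,0.015,0,0,0,0.25]],
  ],
)

```text
t: 10.15
tool_pos: [630.1, 141.6, 410.8]
ee_rot: [0.992, 0.124, -0.002, -0.002]
wrist_force: [-8.4, 9.0, 2.8]
grip_width: 0.177
grip_force: 10.0
```

```bash
python3 -c "
from h import *
arc(3,1)"
```

```text
t 10.15 at [630.1 141.6 410.8] phi 17.240437841308395 r 57.695085584105676 F [-8.4  9.   2.8] M [2.08 1.94 0.07]
[0.004, 0.003, 0.001, -0.004, 0.003, 0.001]
```

Call:
play_rows(
  moves=[
    [[0,0.001,0,0,0,0.0],[0,0.002,0,0,0,0.0],[0,0.003,0,0,0,0.0],[0,0.004,0,0,0,0.0],[0,0.004,0,0,0,0],[0,0.004,0,0,0,0],[0,0.004,0,0,0,0],[0,0.004,0,0,0,0],[0,0.004,0,0,0,0],[0,0.004,0,0,0,0]],
  ],
)

```text
t: 11.15
tool_pos: [630.9, 140.8, 410.8]
ee_rot: [0.992, 0.126, -0.001, -0.004]
wrist_force: [-5.8, 19.3, 0.2]
grip_width: 0.185
grip_force: 10.0
```

```bash
python3 -c "
from h import *
arc(3,1)"
```

```text
t 11.15 at [630.9 140.8 410.8] phi 16.222257798845014 r 58.19419932173471 F [-5.8 19.3  0.2] M [4.2  1.29 0.08]
[0.003, 0.003, 0.001, -0.009, 0.001, 0.022]
```

Call:
play_rows(
  moves=[
    [[0,-0.003,0,0,0,0],[0,-0.005,0,0,0,0],[0,-0.005,0,0,0,0],[0,-0.005,0,0,0,0],[0,-0.005,0,0,0,0],[0,-0.005,0,0,0,0],[0,-0.005,0,0,0,0],[0,-0.005,0,0,0,0],[0,-0.005,0,0,0,0],[0,-0.005,0,0,0,0]],
  ],
)

```text
t: 12.15
tool_pos: [630.6, 141.9, 410.8]
ee_rot: [0.992, 0.124, -0.001, -0.002]
wrist_force: [-3.5, 7.0, 0.8]
grip_width: 0.178
grip_force: 10.0
```

Call:
play_rows(
  moves=[
    [[0,0,0,0,0,0],[0,0,0,0,0,0],[0,0,0,0,0,0],[0,0,0,0,0,0],[0,0,-0.02,0,0,0],[0,0,-0.04,0,0,0],[0,0,-0.06,0,0,0],[0,0,-0.08,0,0,0],[0,0,-0.1,0,0,0],[0,0,-0.1,0,0,0]],
  ],
  fingers=0.06,
)

```text
t: 13.15
tool_pos: [631.9, 139.1, 513.8]
ee_rot: [0.993, 0.121, 0.002, -0.0]
wrist_force: [0.0, -0.1, 0.2]
grip_width: 0.69
grip_force: 0.0
```

```bash
python3 -c "
from h import *
go((491.5,-300.5,400),76)"
```

```text
t 13.15 at [631.9 139.1 513.8] yaw 13.9 F [ 0.  -0.1  0.2] gw 60.1 gf 0.0
shift [-0.2427  0.3928  0.1128] turn [ 0.003 -0.004 -1.083]
```

Call:
play_rows(
  moves=[
    [[-0.024,0.039,0,0,0,0.05],[-0.05,0.078,0,0,0,0.1],[-0.075,0.118,0.01,0,0,0.15],[-0.1,0.157,0.03,0,0,0.2],[-0.125,0.196,0.05,0,0,0.25],[-0.15,0.235,0.07,0,0,0.3],[-0.175,0.275,0.09,0,0,0.35],[-0.2,0.314,0.11,0,0,0.4],[-0.22,0.353,0.13,0,0,0.45],[-0.243,0.393,0.132,0,0,0.487]],
  ],
)

```text
t: 14.15
tool_pos: [489.0, -302.1, 375.2]
ee_rot: [0.993, -0.122, -0.002, -0.001]
wrist_force: [0.4, 0.5, 0.2]
grip_width: 0.688
grip_force: 0.0
```

Run:
```python
from h import *
s=read_camera('scene');t=read_camera('top')
np.save('s2.npy',s,allow_pickle=True);np.save('t2.npy',t,allow_pickle=True)
go((491.5,-300.5,380),-14)
R=lambda f,b,sz:cv2.resize(f[b[1]:b[3],b[0]:b[2],::-1],sz,interpolation=cv2.INTER_CUBIC)
im=np.zeros((560,800,3),np.uint8)
im[:,:400]=R(s['frame'],(240,130,320,242),(400,560))
im[:360,400:]=cv2.convertScaleAbs(R(t['frame'],(180,160,260,232),(400,360)),alpha=1.5)
im[360:,400:600]=R(s['frame'],(125,190,165,230),(200,200))
cv2.imwrite('pics/c2.png',im)
```

```text
t 14.25 at [ 486.7 -307.9  376.7] yaw -14.6 F [-0.3 -0.7 -0.2] gw 59.9 gf 0.0
shift [ 0.0027 -0.0084 -0.0034] turn [ 0.003  0.004 -0.01 ]
```

View pics/c2.png

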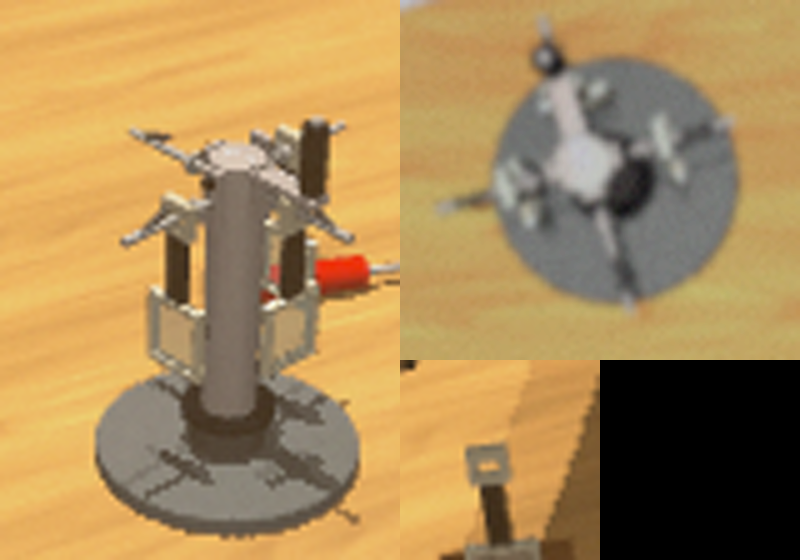

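Run:
```python
from h import *
s=np.load('s2.npy',allow_pickle=True).item();t=np.load('t2.npy',allow_pickle=True).item()
C=lambda u,v:(u/5+240-.4,v/5+130-.4);T=lambda u,v:((u-400)/5+180-.4,v/5+160-.4)
A=np.array([575,124.5])
p,e=tri(s,C(132,133),t,T(628,304));print('tip',p,e,p[:2]-A,np.hypot(*(p[:2]-A)),np.degrees(np.arctan2(*(p[:2]-A)[::-1])))
h=onz(t,T(547,57),265);print('handle',h,np.degrees(np.arctan2(*(h[:2]-A)[::-1])),np.hypot(*(h[:2]-A)))
print('col',onz(t,T(585,168),220),onz(s,C(238,157),220))
# predicted tip pixel for heights, given hook heading
for H in(195,196.5,198):
  for z in(184,192,200,208,216):
    q=[A[0]+92*np.cos(np.radians(H)),A[1]+92*np.sin(np.radians(H)),z]
    a=(proj(s,[q])[0]-[240,130]+.4)*5;b=(proj(t,[q])[0]-[180,160]+.4)*5+[400,0];print(H,z,a.round(),b.round())
```

```text
tip [491.46904194 100.12880979 201.34918731] 2.4968808614497666 [-83.53095806 -24.37119021] 87.0136533371889 -163.73474197207878
handle [632.82740555 140.29021024 265.        ] 15.27273114156365 59.94447074167344
col [572.03705839 124.03057427 220.        ] [575.66153113 126.17736933 220.        ]
195 184 [131. 153.] [631. 313.]
195 192 [131. 142.] [630. 314.]
195 200 [131. 131.] [629. 314.]
195 208 [131. 120.] [628. 314.]
195 216 [131. 108.] [627. 314.]
196.5 184 [128. 155.] [635. 312.]
196.5 192 [128. 143.] [634. 312.]
196.5 200 [128. 132.] [633. 313.]
196.5 208 [128. 121.] [632. 313.]
196.5 216 [128. 109.] [631. 313.]
198 184 [125. 156.] [639. 311.]
198 192 [125. 145.] [638. 311.]
198 200 [125. 133.] [637. 311.]
198 208 [125. 122.] [636. 312.]
198 216 [125. 111.] [635. 312.]
```

Call:
play_rows(
  moves=[
    [[0,0,0.01,0,0,0],[0,0,0.02,0,0,0],[0,0,0.02,0,0,0],[0,0,0.02,0,0,0],[0,0,0.02,0,0,0],[0,0,0.02,0,0,0],[0,0,0.02,0,0,0],[0,0,0.02,0,0,0],[0,0,0.02,0,0,0],[0,0,0.02,0,0,0]],
  ],
)

```text
t: 15.25
tool_pos: [490.7, -300.8, 358.8]
ee_rot: [0.993, -0.121, 0.0, -0.0]
wrist_force: [-0.2, -0.3, -0.0]
grip_width: 0.69
grip_force: 0.0
```

Run:
```python
from h import *
s=np.load('s2.npy',allow_pickle=True).item()
L=lambda u,v:((u-400)/5+125-.4,(v-360)/5+190-.4)
a,b=onz(s,L(467,450),131),onz(s,L(511,446),131);print(a,b,(a+b)/2,np.linalg.norm(b-a),np.degrees(np.arctan2(*(b-a)[[1,0]])))
s=read_camera('scene')
m=cv2.inRange(cv2.cvtColor(s['frame'],cv2.COLOR_RGB2HSV),(5,60,20),(18,255,140))
go((491.5,-300.5,360),-14)
x,y=proj(s,[[491.5,-300.5,118]])[0];print(x,y)
save(s,'l3.png',(int(x)-35,int(y)-50,int(x)+45,int(y)+40),6)
```

```text
[ 488.31529696 -312.42958163  131.        ] [ 495.53538708 -288.1848761   131.        ] [ 491.92534202 -300.30722887  131.        ] 25.296945426096237 73.4164320420415
t 15.3 at [ 490.7 -300.8  358.8] yaw -13.9 F [ 0.2 -0.   0. ] gw 59.5 gf 0.0
shift [ 0.0007 -0.0004 -0.0012] turn [-0.     0.     0.001]
142.9010805897151 210.82380828902612
```

View pics/l3.png

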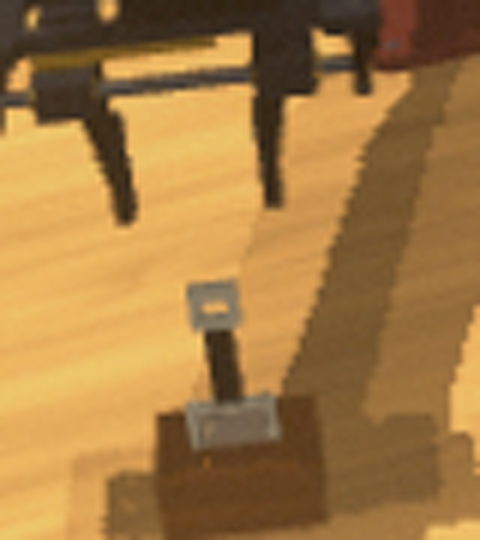

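The open fingers ((125,215), (272,205)) straddle the loupe head (214,305), which stands in the block. I'll descend to the eye height and grip.

Call:
play_rows(
  moves=[
    [[0.001,-0.0005,0.015,0,0,0],[0.001,-0.0005,0.035,0,0,0],[0.001,-0.0005,0.055,0,0,0],[0.001,-0.0005,0.07,0,0,0],[0.001,-0.0005,0.077,0,0,0],[0.001,-0.0005,0.077,0,0,0],[0.001,-0.0005,0.077,0,0,0],[0.001,-0.0005,0.077,0,0,0],[0.001,-0.0005,0.077,0,0,0],[0.001,-0.0005,0.077,0,0,0]],
  ],
)

```text
t: 16.3
tool_pos: [491.9, -300.6, 282.3]
ee_rot: [0.993, -0.121, 0.0, 0.0]
wrist_force: [-0.8, -0.6, -0.3]
grip_width: 0.688
grip_force: 0.0
```

Call:
play_rows(
  moves=[
    [[0,0,0,0,0,0],[0,0,0,0,0,0],[0,0,0,0,0,0],[0,0,0,0,0,0],[0,0,0,0,0,0],[0,0,0,0,0,0],[0,0,0,0,0,0],[0,0,0,0,0,0],[0,0,0,0,0,0],[0,0,0,0,0,0]],
  ],
  fingers=0.0,
  force=20,
)

```text
t: 17.3
tool_pos: [491.8, -300.5, 281.7]
ee_rot: [0.993, -0.121, -0.0, -0.0]
wrist_force: [0.2, 0.1, -0.2]
grip_width: 0.267
grip_force: 20.0
```

```bash
python3 -c "
from h import *
go((491.5,-300.5,282),-14)"
```

```text
t 17.3 at [ 491.8 -300.5  281.7] yaw -13.9 F [ 0.2  0.1 -0.2] gw 23.3 gf 20.0
shift [-0.0003  0.0001 -0.0003] turn [-0.     0.     0.001]
```

Call:
play_rows(
  moves=[
    [[0,0,-0.01,0,0,0],[0,0,-0.025,0,0,0],[0,0,-0.045,0,0,0],[0,0,-0.07,0,0,0],[0,0,-0.095,0,0,0],[0,0,-0.12,0,0,0],[0,0,-0.135,0,0,0],[0,0,-0.14,0,0,0],[0,0,-0.14,0,0,0],[0,0,-0.14,0,0,0]],
  ],
)

```text
t: 18.3
tool_pos: [491.6, -300.4, 420.6]
ee_rot: [0.993, -0.121, -0.001, -0.0]
wrist_force: [0.3, 0.2, -0.4]
grip_width: 0.264
grip_force: 20.0
```

```bash
cat >> h.py <<'E'
H=np.radians(195.9);U=np.array([np.cos(H),np.sin(H),0]);A=np.array([575,124.5,0])
def at(r,z=200,lat=0): return A+U*r+np.array([-U[1],U[0],0])*lat+[0,0,z+163.7]
E
python3 -c "
from h import *
go(at(125,222),15.9)"
```

```text
t 18.3 at [ 491.6 -300.4  420.6] yaw -13.9 F [ 0.3  0.2 -0.4] gw 23.0 gf 20.0
shift [-0.1298 -0.3703  0.0353] turn [-0.001  0.001 -0.521]
```

Call:
play_rows(
  moves=[
    [[-0.008,-0.023,0,0,0,-0.05],[-0.023,-0.065,0,0,0,-0.11],[-0.039,-0.11,0,0,0,-0.17],[-0.054,-0.155,0,0,0,-0.23],[-0.07,-0.2,0.01,0,0,-0.29],[-0.086,-0.245,0.015,0,0,-0.35],[-0.102,-0.29,0.02,0,0,-0.41],[-0.117,-0.335,0.03,0,0,-0.47],[-0.126,-0.36,0.0353,0,0,-0.521],[-0.13,-0.37,0.0353,0,0,-0.521]],
  ],
)

```text
t: 19.3
tool_pos: [453.8, 92.5, 384.9]
ee_rot: [0.99, 0.141, -0.001, -0.0]
wrist_force: [-0.2, -0.7, -0.8]
grip_width: 0.268
grip_force: 20.0
```

```bash
python3 -c "
from h import *
go(at(110,200),15.9)"
```

```text
t 19.3 at [453.8  92.5 384.9] yaw 16.2 F [-0.2 -0.7 -0.8] gw 23.3 gf 20.0
shift [0.0154 0.0025 0.0212] turn [-0.001  0.003  0.006]
```

Call:
play_rows(
  moves=[
    [[0,0,0.01,0,0,0],[0,0,0.022,0,0,0],[0.005,0,0.022,0,0,0],[0.01,0,0.022,0,0,0],[0.015,0,0.022,0,0,0],[0.019,0,0.022,0,0,0],[0.019,0,0.022,0,0,0],[0.019,0,0.022,0,0,0],[0.019,0,0.022,0,0,0],[0.019,0,0.022,0,0,0]],
  ],
)

```text
t: 20.3
tool_pos: [472.9, 95.1, 364.5]
ee_rot: [0.99, 0.138, 0.0, 0.0]
wrist_force: [-0.6, 0.7, -1.7]
grip_width: 0.271
grip_force: 20.0
```

Run:
```python
from h import *
go(at(106,200),15.9)
s=read_camera('scene');t=read_camera('top');np.save('s3.npy',s,allow_pickle=True)
R=lambda f,b,sz:cv2.resize(f[b[1]:b[3],b[0]:b[2],::-1],sz,interpolation=cv2.INTER_CUBIC)
im=np.zeros((560,800,3),np.uint8)
im[:,:480]=R(s['frame'],(240,125,300,195),(480,560))
im[:320,480:]=cv2.convertScaleAbs(R(t['frame'],(190,180,254,244),(320,320)),alpha=1.5)
cv2.imwrite('pics/c4.png',im)
p=get_state()['tool_pos']-[0,0,163.7]
print('eye px',(proj(s,[p])[0]-[240,125]+.4)*8,'tip pred',(proj(s,[at(92,200)-[0,0,163.7]])[0]-[240,125]+.4)*8,(proj(s,[at(92,190)-[0,0,163.7]])[0]-[240,125]+.4)*8)
```

```text
t 20.3 at [472.9  95.1 364.5] yaw 15.9 F [-0.6  0.7 -1.7] gw 23.6 gf 20.0
shift [ 0.0002 -0.0003  0.0008] turn [ 0. -0.  0.]
eye px [181.40977901 236.02558063] tip pred [206.69400036 250.60797141] [206.48503763 273.19387016]
```

View pics/c4.png

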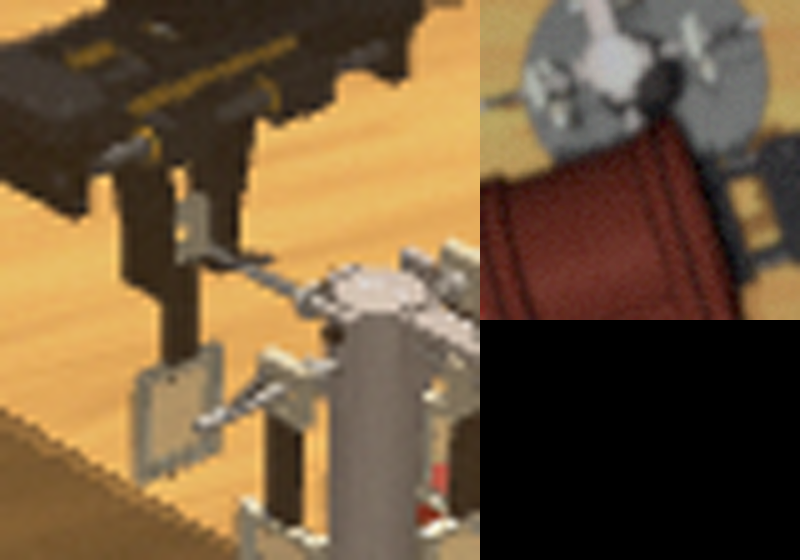

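The loupe hangs between the fingers with its eye at (183,233), in line with the hook tip near (207,251). Next I ease the eye onto the bare end and watch the force.

Call:
play_rows(
  moves=[
    [[0.002,0,0.001,0,0,0],[0.004,0,0.001,0,0,0],[0.006,0,0.001,0,0,0],[0.008,0,0.001,0,0,0],[0.01,0,0.001,0,0,0],[0.012,0,0.001,0,0,0],[0.014,0,0.001,0,0,0],[0.015,0,0.001,0,0,0],[0.015,0,0.001,0,0,0],[0.015,0,0.001,0,0,0]],
  ],
)

```text
t: 21.4
tool_pos: [487.4, 99.2, 363.4]
ee_rot: [0.99, 0.138, -0.0, -0.0]
wrist_force: [-0.1, 0.0, -1.2]
grip_width: 0.269
grip_force: 20.0
```

Run:
```python
from h import *
go(at(91,200),15.9)
```

```text
t 21.4 at [487.4  99.2 363.4] yaw 15.9 F [-0.1  0.  -1.2] gw 23.4 gf 20.0
shift [ 0.0001 -0.0003 -0.0003] turn [-0.  0.  0.]
```

Call:
play_rows(
  moves=[
    [[0.001,0,0,0,0,0],[0.002,0,0,0,0,0],[0.003,0,0,0,0,0],[0.004,0,0,0,0,0],[0.005,0,0,0,0,0],[0.005,0,0,0,0,0],[0.005,0,0,0,0,0],[0.005,0,0,0,0,0],[0.005,0,0,0,0,0],[0.005,0,0,0,0,0]],
  ],
)

```text
t: 22.4
tool_pos: [492.2, 100.6, 363.5]
ee_rot: [0.99, 0.138, -0.0, -0.0]
wrist_force: [0.8, -0.8, -0.3]
grip_width: 0.271
grip_force: 20.0
```

Run:
```python
from h import *
go(at(86,200),15.9)
s=read_camera('scene')
save(s,'c5.png',(245,135,305,180),10)
```

```text
t 22.4 at [492.2 100.6 363.5] yaw 15.9 F [ 0.8 -0.8 -0.3] gw 23.5 gf 20.0
shift [ 0.0002 -0.0003 -0.0002] turn [-0.  0.  0.]
```

View pics/c5.png

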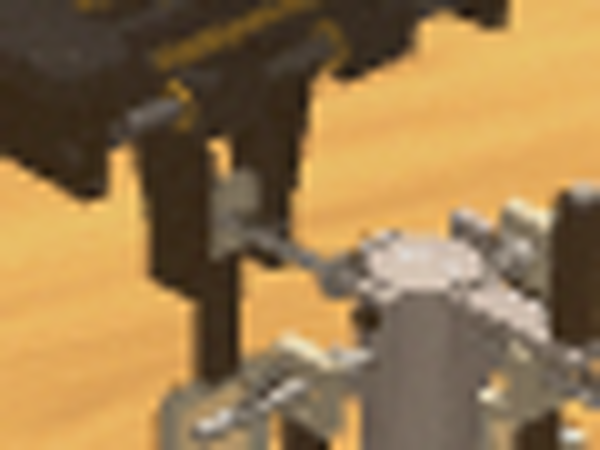

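The rod leaves the head at about (240,228), so the eye looks threaded. I'll confirm by feel with a small downward move.

Call:
play_rows(
  moves=[
    [[0,0,0.001,0,0,0],[0,0,0.002,0,0,0],[0,0,0.003,0,0,0],[0,0,0.004,0,0,0],[0,0,0.004,0,0,0],[0,0,0.004,0,0,0],[0,0,0.004,0,0,0],[0,0,0.004,0,0,0],[0,0,0.004,0,0,0],[0,0,0.004,0,0,0]],
  ],
)

```text
t: 23.45
tool_pos: [492.4, 100.7, 360.6]
ee_rot: [0.99, 0.138, 0.001, 0.0]
wrist_force: [-4.6, -1.1, 10.0]
grip_width: 0.272
grip_force: 20.0
```

Run:
```python
from h import *
go(at(86,200),15.9)
```

```text
t 23.45 at [492.4 100.7 360.6] yaw 15.9 F [-4.6 -1.1 10. ] gw 23.6 gf 20.0
shift [ 0.     -0.0002 -0.0031] turn [ 0.    -0.001  0.   ]
```

Call:
play_rows(
  moves=[
    [[0,0,-0.002,0,0,0],[0,0,-0.003,0,0,0],[0.002,0,-0.003,0,0,0],[0.004,0,-0.003,0,0,0],[0.006,0,-0.003,0,0,0],[0.008,0,-0.003,0,0,0],[0.01,0,-0.003,0,0,0],[0.012,0,-0.003,0,0,0],[0.012,0,-0.003,0,0,0],[0.012,0,-0.003,0,0,0]],
  ],
  force=40,
)

```text
t: 24.45
tool_pos: [503.3, 103.8, 362.7]
ee_rot: [0.99, 0.138, -0.001, 0.0]
wrist_force: [-7.1, -1.9, 7.5]
grip_width: 0.264
grip_force: 40.0
```

Run:
```python
from h import *
go(at(74,199.3),15.9)
```

```text
t 24.45 at [503.3 103.8 362.7] yaw 15.9 F [-7.1 -1.9  7.5] gw 23.0 gf 40.0
shift [ 0.0006 -0.0003 -0.0003] turn [0.    0.002 0.   ]
```

Call:
play_rows(
  moves=[
    [[0.002,0,0,0,0,0],[0.004,0,0,0,0,0],[0.006,0,0,0,0,0],[0.008,0,0,0,0,0],[0.01,0,0,0,0,0],[0.01,0,0,0,0,0],[0.01,0,0,0,0,0],[0.01,0,0,0,0,0],[0.01,0,0,0,0,0],[0.01,0,0,0,0,0]],
  ],
)

```text
t: 25.45
tool_pos: [513.5, 106.8, 363.3]
ee_rot: [0.99, 0.138, 0.0, 0.0]
wrist_force: [-4.1, -1.4, 7.1]
grip_width: 0.267
grip_force: 40.0
```

Run:
```python
from h import *
go(at(47,199.3),15.9)
```

```text
t 25.45 at [513.5 106.8 363.3] yaw 15.9 F [-4.1 -1.4  7.1] gw 23.2 gf 40.0
shift [ 0.017  -0.0002  0.0003] turn [ 0. -0.  0.]
```

Call:
play_rows(
  moves=[
    [[0.002,0,0,0,0,0],[0.004,0,0,0,0,0],[0.006,0,0,0,0,0],[0.008,0,0,0,0,0],[0.01,0,0,0,0,0],[0.012,0,0,0,0,0],[0.014,0,0,0,0,0],[0.0155,0,0,0,0,0],[0.0155,0,0,0,0,0],[0.0155,0,0,0,0,0]],
  ],
)

```text
t: 26.45
tool_pos: [528.4, 110.9, 362.3]
ee_rot: [0.99, 0.138, -0.0, -0.0]
wrist_force: [0.4, -0.5, -0.6]
grip_width: 0.266
grip_force: 40.0
```

Run:
```python
from h import *
go(at(47,199.3),15.9)
```

```text
t 26.45 at [528.4 110.9 362.3] yaw 15.9 F [ 0.4 -0.5 -0.6] gw 23.1 gf 40.0
shift [ 0.0016 -0.0003 -0.0007] turn [-0.  0.  0.]
```

Forces fell to zero at r≈48.6 mm, so the eye is past the catch. I'll lower it onto the rod, then release.

Call:
play_rows(
  moves=[
    [[0,0,0.0005,0,0,0],[0,0,0.001,0,0,0],[0,0,0.0015,0,0,0],[0,0,0.0015,0,0,0],[0,0,0.0015,0,0,0],[0,0,0.0015,0,0,0],[0,0,0.0015,0,0,0],[0,0,0.0015,0,0,0],[0,0,0.0015,0,0,0],[0,0,0.0015,0,0,0]],
  ],
)

```text
t: 27.45
tool_pos: [528.3, 110.9, 361.0]
ee_rot: [0.99, 0.138, 0.0, 0.0]
wrist_force: [-0.9, -0.3, 2.5]
grip_width: 0.265
grip_force: 40.0
```

Call:
play_rows(
  moves=[
    [[0,0,0,0,0,0],[0,0,0,0,0,0],[0,0,0,0,0,0],[0,0,0,0,0,0],[0,0,0,0,0,0],[0,0,0,0,0,0],[0,0,0,0,0,0],[0,0,0,0,0,0],[0,0,0,0,0,0],[0,0,0,0,0,0]],
  ],
  fingers=0.05,
)

```text
t: 28.45
tool_pos: [528.3, 110.9, 361.0]
ee_rot: [0.99, 0.138, -0.0, -0.0]
wrist_force: [0.5, -0.4, -0.1]
grip_width: 0.574
grip_force: 0.0
```

Call:
play_rows(
  moves=[
    [[0,0,-0.01,0,0,0],[0,0,-0.03,0,0,0],[0,0,-0.05,0,0,0],[0,0,-0.08,0,0,0],[0,0,-0.11,0,0,0],[-0.04,0,-0.13,0,0,0],[-0.08,0.04,-0.13,0,0,0],[-0.08,0.085,-0.13,0,0,0],[-0.08,0.13,-0.13,0,0,0],[-0.08,0.16,-0.13,0,0,0]],
  ],
)

```text
t: 29.45
tool_pos: [495.0, -68.3, 492.1]
ee_rot: [0.991, 0.137, 0.001, 0.001]
wrist_force: [-0.2, 0.5, 0.9]
grip_width: 0.574
grip_force: 0.0
```

Call:
play_rows(
  moves=[
    [[0,0.03,0,0,0,0],[0,0.06,0,0,0,0],[0,0.09,0,0,0,0],[0,0.12,0,0,0,0],[0,0.12,0,0,0,0],[0,0.12,0,0,0,0],[0,0.12,0,0,0,0],[0,0.12,0,0,0,0],[0,0.12,0,0,0,0],[0,0.12,0,0,0,0]],
  ],
)

```text
t: 30.45
tool_pos: [528.1, -179.8, 491.2]
ee_rot: [0.99, 0.139, 0.0, 0.0]
wrist_force: [0.7, 0.2, 0.6]
grip_width: 0.57
grip_force: 0.0
```

Run:
```python
from h import *
go(at(47,199.3),15.9)
s=read_camera('scene');t=read_camera('top')
R=lambda f,b,sz:cv2.resize(f[b[1]:b[3],b[0]:b[2],::-1],sz,interpolation=cv2.INTER_CUBIC)
im=np.zeros((560,800,3),np.uint8)
im[:,:480]=R(s['frame'],(250,135,310,205),(480,560))
im[:320,480:]=cv2.convertScaleAbs(R(t['frame'],(190,170,246,226),(320,320)),alpha=1.5)
cv2.imwrite('pics/c6.png',im)
print((proj(s,[at(r,200)-[0,0,163.7] for r in(38,48,58,92)])-[250,135]+.4)*8)
```

```text
t 30.45 at [ 528.1 -179.8  491.2] yaw 16.0 F [0.7 0.2 0.6] gw 49.6 gf 0.0
shift [ 0.0817 -0.2797  0.1282] turn [ 0.    -0.     0.001]
[[223.39167856 221.19932692]
 [205.13721953 211.64373365]
 [187.04261569 202.17412778]
 [126.69400036 170.60797141]]
```

View pics/c6.png

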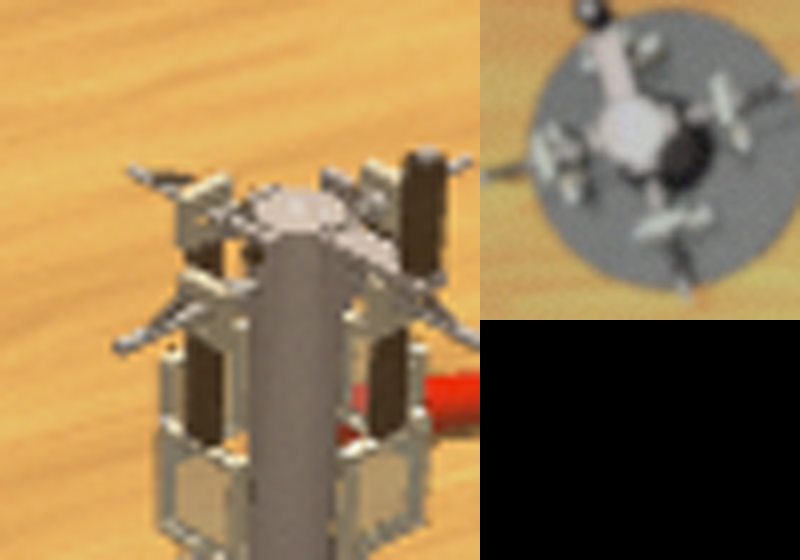

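The loupe hangs upright at the seat: its head is at ≈(205,210), where I predicted. The catch (≈(175,180)) stands up outside it, and the handle hasn't moved from the stop. Handing in.

```bash
python3 -c "
from station import close_job
print(close_job())"
```

```text
the job is handed in; nothing more can be done
None
```

I turned the stand to its stop and hung the loupe on the front hook, past the sprung-up catch, then handed the job in at about 30 s. The final pictures show the loupe hanging upright at its seat, but the hand-in gave back no verdict.

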